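Load the burn-in cradles on the electronics test bench

ROBOT

A 6-joint arm with a two-finger parallel gripper is mounted at the origin on the work surface. World frame = base frame: x ahead of the robot, y to its left, z up, the work surface at z = 0. Lengths are in m, angles in rad, forces in N, time in s.
With the tool pointing down it reaches from about 0.425 to 0.95 m from the base axis. Payload 3.5 kg.
Tool frame: the origin (TCP) lies midway between the tips of the shut fingers; the grasp point (between the pads) lies 19 mm behind it; z points along the fingers, y is the line along which they close (so a half turn about z gives the same grasp; the last joint's range is limited). The gripper opens to 85 mm and grips with 20 to 120 N. Pads are 22 mm wide; open, the fingers measure 114 mm over their backs; the gripper's body (76 mm by 85 mm) begins 54 mm behind the grasp point. The pads swing forward as they close: fully open they stand 13 mm farther back than shut.
Start: joints at [1.194, 0.286, 1.577, -0, 1.279, -0.15], TCP at [0.152, 0.658, 0.231] pointing down, gripper open.
Joint ranges: [-2.77, 2.77], [-0.9, 2.22], [0.21, 2.48], [-1.53, 4.67], [0.24, 2.81], [-2.84, 2.84]. Speed limits (rad/s): [2.79, 2.79, 3.14, 3.14, 3.14, 3.14].

INTERFACE

Orientations are given as a unit quaternion [x, y, z, w].
In Python, from plant import get_state, read_camera, ctrl gives the robot as it stands.
- The arm moves only by the shell command python3 -m crank 'ROWS' [FORCE]. ROWS is JSON, a list of rows, each a list of 3 entries, a list of its own where there are three numbers: the shift along the tool's x, y, z in mm, then the turn about the tool's z in degrees, then the closure in counts, from 0 (fully open) to 255 (shut). In form: [[[tx, ty, tz], yaw, claw], ...]. A call has 1 to 10 rows; each row is the pose to reach, as a shift and turn from the pose commanded when the call began, along the tool's axes at that moment; what a row does not reach only later rows make up. A row lasts 1/10 s, in which the tool goes at most 50 mm and 8.59 degrees, less where a joint would pass 70% of its speed; a pose out of reach is approached as far as the arm can. A call with a gripper value outside its range is refused whole. The fingers move at their own pace and stop on an object; FORCE is the grip in N (left out, the last holds). Time passes only in rows, so rows that repeat a pose let the fingers close. It gives the time, the measured TCP pose, the force, the opening and the grip force at its end, in the units of the state.
- get_state(): the state, without advancing time (a new reading comes with each control period).
- read_camera(name): name is "scene" or "top" or "wrist"; returns a dict with "frame" (420x560x3 uint8, blue, green, red), "range_z" (420x560 float32, m along the optical axis (not along the pixel's ray), 0 where there is no reading), "vfov" (degrees; the focal length in pixels is half the picture's height over the tangent of half this angle, whatever the lens; pixels are square), "cx", "cy" (the principal point, pixels), "origin" and "orientation" of the camera in the world. Camera axes: x right, y down, z forward; pixel columns grow to the right and rows downward; lengths in m; the calibration is good to about 2 mm. A picture is of the moment at which its call begins.
- ctrl.sign_off(): hands the job in; it is judged then, once.
The state is a dict: "time": time; "qpos": joint angles; "dq": joint speeds; "joint_efforts": joint torques, N m; "eef_pos": TCP position; "tcp_rot": TCP orientation; "contact_force": force on the tool from outside, world axes, zero at the start; "wrist_torque": the same for the moment, N m; "opening": opening from 0.0 (shut) to 1.0 (fully open); "finger_force": force on a finger pad.
Only numpy, scipy, OpenCV 4.12 (cv2) and the standard library are available. Lean on these libraries where they do the work, as an engineer would, in place of code of your own. Each camera call takes 0.05 s, during which the arm holds its last target. There are 200 camera calls.

TASK

Load the four black test cradles for burn-in: set each of the four devices (the square GPS antenna, the finned power converter, the round copper choke and the long radio filter) flat on the floor of the cradle whose recess has its outline, upright and lying along the recess. Set them down gently, never dropping one, in any order, and leave the amber flux jar and the yellow screw bin standing where they are.

Things in the scene. Friction and masses are not known exactly. Their poses are not given: they have to be found in the camera images.
- gps_mid (a point): GPS antenna module: square blue housing 44 x 44 mm, 30 mm high overall, with a copper-edged white ceramic patch on top (the blue sides are 24 mm high, the 38 mm patch stands above them). Loose, about 80 g, stands upright on the bench. Point at its centre, 15 mm above its underside; x and y square to its sides, z up. Goes into the square recess.
- brick_mid (a point): power converter: oblong block 70 mm long (x) x 34 mm wide (y) x 30 mm high, steel base with a black finned heat sink on top, fins along x. Loose, about 140 g, upright. Point at its centre, 15 mm above its underside; z up. Goes into the shorter oblong recess.
- choke_mid (a point): choke: round grey can of 50 mm diameter, 30 mm high, with a ring of copper windings on top. Loose, about 180 g, upright. Point at its centre, 15 mm above its underside; z up. Goes into the round recess.
- filter_mid (a point): radio filter: bare aluminium box 70 mm long (x) x 28 mm wide (y) x 28 mm high with a brass connector, 12 mm long and 11 mm thick, on each end (94 mm over all, along x). Loose, about 120 g, upright. Point at its centre, 14 mm above its underside; z up. Goes into the long narrow recess.
- cradle_gps: test cradle of the GPS antenna: square recess 60 x 60 mm (plate 100 mm along x, 80 mm along y). Black plate 10 mm high on an aluminium foot, fixed to the bench; the recess is 4 mm deep, its light grey floor 6 mm above the bench. Two flush test sockets (red, black) lie beyond its +x end; nothing stands above 12 mm. Origin: under the middle of the recess, at bench height; z up.
- cradle_brick: test cradle of the power converter: oblong recess 86 mm (x) x 50 mm (y) (plate 126 x 70 mm). Black plate 10 mm high on an aluminium foot, fixed to the bench; the recess is 4 mm deep, its light grey floor 6 mm above the bench. Two flush test sockets (red, black) lie beyond its +x end; nothing stands above 12 mm. Origin: under the middle of the recess, at bench height; z up.
- cradle_choke: test cradle of the choke: round recess of 66 mm diameter (plate 106 mm along x, 86 mm along y). Black plate 10 mm high on an aluminium foot, fixed to the bench; the recess is 4 mm deep, its light grey floor 6 mm above the bench. Two flush test sockets (red, black) lie beyond its +x end; nothing stands above 12 mm. Origin: under the middle of the recess, at bench height; z up.
- cradle_filter: test cradle of the filter: long narrow recess 110 mm (x) x 44 mm (y) (plate 150 x 64 mm, a small brass jack at each end). Black plate 10 mm high on an aluminium foot, fixed to the bench; the recess is 4 mm deep, its light grey floor 6 mm above the bench. Two flush test sockets (red, black) lie beyond its +x end; nothing stands above 12 mm. Origin: under the middle of the recess, at bench height; z up.
- flux_jar_mid (a point): bystander: small amber glass jar with a white cap, 34 mm diameter, 50 mm high, loose, standing among the devices; to be left alone. Point at its centre, 25 mm above the bench.
- screw_bin_mid (a point): bystander: small open yellow plastic bin of brass screws, 66 x 48 mm, 34 mm high, loose, standing among the cradles; to be left alone. Point at its centre, 17 mm above the bench.
Mind the look-alikes: they are no part of the job. What is shaped like the part that bears filter_mid but blue or green is not meant.

How it is judged:
At the end, for the whole second after the job is handed in: Each device upright (6 deg) and at rest on the floor of its own cradle's recess, within 13 mm of its centre, converter and filter along it either way round (within 23 deg); flux jar and screw bin upright, within 3 cm of their start (horizontal distance between gps_mid and cradle_gps below 0.013 m and z of gps_mid in the frame of cradle_gps below 0.0235 m and angle between each of gps_mid, brick_mid, choke_mid, filter_mid's own z axis and vertical below 0.1 rad and linear speed of each of gps, brick, choke, filter below 0.02 m/s and horizontal distance between brick_mid and cradle_brick below 0.013 m and z of brick_mid in the frame of cradle_brick below 0.0235 m and horizontal distance between choke_mid and cradle_choke below 0.013 m and z of choke_mid in the frame of cradle_choke below 0.0235 m and horizontal distance between filter_mid and cradle_filter below 0.013 m and z of filter_mid in the frame of cradle_filter below 0.0225 m and angle between the x axis of brick and the x axis of cradle_brick, either way round below 0.4 rad and angle between the x axis of filter and the x axis of cradle_filter, either way round below 0.4 rad and distance of each of flux_jar_mid, screw_bin_mid from where it was at the start of the episode below 0.03 m and angle between each of flux_jar_mid, screw_bin_mid's own z axis and vertical below 0.3 rad); the robot touches nothing.
It fails at once if a device is dropped or thrown: it falls free onto the bench or a cradle from more than about 2 cm ((linear speed of gps above 0.65 m/s and contact force between gps and the fingers below 0.05 N and height (world z) of gps_mid below 0.06 m) or (linear speed of brick above 0.65 m/s and contact force between brick and the fingers below 0.05 N and height (world z) of brick_mid below 0.06 m) or (linear speed of choke above 0.65 m/s and contact force between choke and the fingers below 0.05 N and height (world z) of choke_mid below 0.06 m) or (linear speed of filter above 0.65 m/s and contact force between filter and the fingers below 0.05 N and height (world z) of filter_mid below 0.06 m)).
It fails at once if the flux jar is pushed more than 3 cm away or knocked over (distance of flux_jar_mid from where it was at the start of the episode above 0.03 m or angle between flux_jar_mid's own z axis and vertical above 0.3 rad).
It fails at once if the screw bin is pushed more than 3 cm away or knocked over (distance of screw_bin_mid from where it was at the start of the episode above 0.03 m or angle between screw_bin_mid's own z axis and vertical above 0.3 rad).
It also fails if it takes over 115 s, if anything falls off the work surface, if the arm or the gripper's body presses on something with over 40 N, if the wrist force passes 120 N, or if a joint passes its speed limit or range.

## Working session

There is one attempt and no reset: what is moved stays moved. The work goes in short steps, Python scripts to look and compute and a shell command to move; the robot and the scene stay as the last step left them, time stands still between calls to the robot, and variables do not carry over. Pictures are saved under pics/ and viewed, at most 14 in all, crops included, and the job is handed in when it is done.

```bash
mkdir -p pics; cat > h.py <<'E'
import numpy as np, cv2
from scipy.spatial.transform import Rotation as R
from plant import get_state, read_camera, ctrl
def f(c): return c["frame"].shape[0]/2/np.tan(np.radians(c["vfov"])/2)
def cast(c,uv,z):
    d=np.array([(uv[0]-c["cx"])/f(c),(uv[1]-c["cy"])/f(c),1.]); d=R.from_quat(c["orientation"]).apply(d)
    o=np.array(c["origin"]); return o+d*(z-o[2])/d[2]
def cloud(c):
    v,u=np.indices(c["range_z"].shape); z=c["range_z"]
    p=np.stack([(u-c["cx"])/f(c)*z,(v-c["cy"])/f(c)*z,z],-1)
    return p@R.from_quat(c["orientation"]).as_matrix().T+np.array(c["origin"])
E
python3 - <<'E'
from h import *
import pickle
for n in ("top","scene"):
    c=read_camera(n); pickle.dump(c,open(n+".pkl","wb")); cv2.imwrite(f"pics/{n}0.png",c["frame"])
    print(n,c["origin"],c["orientation"],c["vfov"],c["cx"],c["cy"])
s=get_state();print(s["eef_pos"],s["tcp_rot"],s["time"])
print(R.from_quat(s["tcp_rot"]).as_matrix().round(3))
E
```

```text
top [3.32631724e-01 2.75281295e-04 1.19584338e+00] [ 0.71202718 -0.6985578   0.05202797 -0.04824289] 52.02225607784945 279.93907387341164 214.108906506646
scene [1.26330114 0.46387735 0.78651951] [ 0.4494881   0.78009172 -0.37902327 -0.21391285] 45.15538886469839 279.9255647781745 204.29867645693875
[0.151532   0.65715335 0.23004544] [ 1.13156613e-01  9.93576561e-01 -1.05801926e-03 -2.79758678e-04] 0.1
[[-0.974  0.225 -0.001]
 [ 0.225  0.974 -0.002]
 [ 0.    -0.002 -1.   ]]
```

View pics/top0.png

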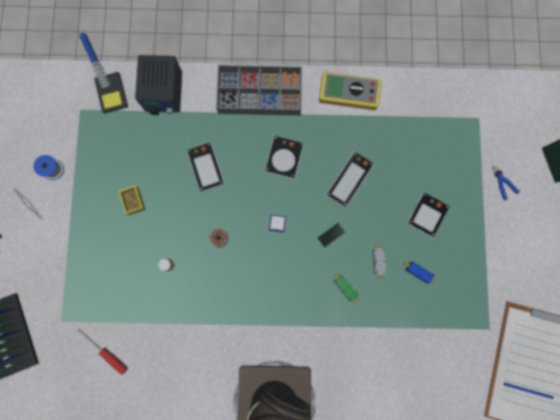

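View pics/scene0.png

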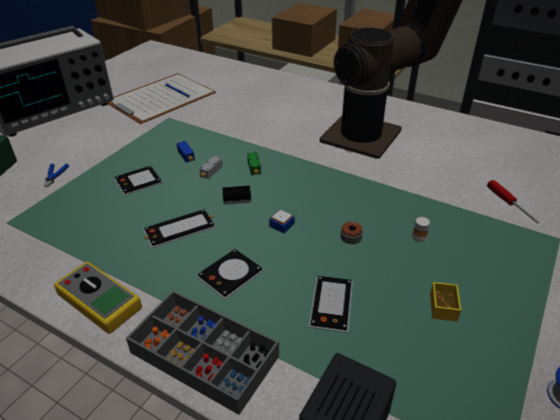

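Candidates for the filter in the top view are the grey one at (379,261), the green one at (346,288) and the blue one at (420,272). By description the bare aluminium one at (379,261) is meant. The other devices are antenna (277,223), converter (331,235) and choke (219,238). Next I measure everything and check the choice in one enlarged crop.

```bash
python3 - <<'E'
from h import *
import pickle
c=pickle.load(open("top.pkl","rb")); fr=c["frame"]
P=cloud(c)
print(f(c), R.from_quat(c["orientation"]).as_matrix().round(3))
crop=fr[120:310,90:460]; cv2.imwrite("pics/crop.png",cv2.resize(crop,None,fx=2.15,fy=2.15,interpolation=cv2.INTER_CUBIC))
hsv=cv2.cvtColor(fr,cv2.COLOR_BGR2HSV)
print("mat",hsv[200,240], "bench z",P[200,240],P[280,250])
# everything that is not the green mat, inside mat
H,S,V=[hsv[...,i].astype(int) for i in range(3)]
d=np.abs(fr.astype(int)-cv2.medianBlur(fr,71).astype(int)).sum(-1)
m=((d>45)).astype(np.uint8); m[:118]=0;m[318:]=0;m[:,:82]=0;m[:,475:]=0
cs,_=cv2.findContours(m,cv2.RETR_EXTERNAL,cv2.CHAIN_APPROX_NONE)
for k in cs:
    if cv2.contourArea(k)<60: continue
    (u,v),(w,h),a=cv2.minAreaRect(k)
    mk=np.zeros(m.shape,np.uint8);cv2.drawContours(mk,[k],-1,1,-1)
    zt=np.percentile(P[...,2][mk>0],90)
    box=cv2.boxPoints(((u,v),(w,h),a)); bw=[cast(c,b,zt) for b in box]
    e=[bw[1]-bw[0],bw[2]-bw[1]]; e=max(e,key=np.linalg.norm); L=sorted([np.linalg.norm(bw[1]-bw[0]),np.linalg.norm(bw[2]-bw[1])])
    p=cast(c,(u,v),zt)
    print((round(u),round(v)),"z%.3f"%zt,"xy",p[:2].round(4),"r%.3f"%np.hypot(*p[:2]),"L",np.round(L,3),"ang",round(np.degrees(np.arctan2(e[1],e[0]))%180,1))
E
```

```text
430.3516491901944 [[ 0.019 -0.99   0.141]
 [-1.    -0.019 -0.004]
 [ 0.007 -0.141 -0.99 ]]
mat [ 81  65 138] bench z [0.5411998  0.10858989 0.00179089] [0.31925736 0.07406237 0.00292887]
(346, 288) z0.031 xy [ 0.3034 -0.1833] r0.354 L [0.033 0.091] ang 41.3
(419, 272) z0.030 xy [ 0.3486 -0.3823] r0.517 L [0.035 0.094] ang 58.5
(166, 264) z0.053 xy [0.3574 0.2934] r0.462 L [0.031 0.042] ang 91.1
(380, 261) z0.031 xy [ 0.3769 -0.2771] r0.468 L [0.026 0.092] ang 2.9
(219, 238) z0.032 xy [0.4304 0.1593] r0.459 L [0.049 0.049] ang 2.0
(331, 235) z0.032 xy [ 0.4455 -0.1433] r0.468 L [0.037 0.076] ang 127.8
(276, 224) z0.032 xy [0.4716 0.0044] r0.472 L [0.041 0.044] ang 1.0
(429, 214) z0.012 xy [ 0.5098 -0.4185] r0.660 L [0.085 0.105] ang 150.8
(131, 200) z0.034 xy [0.5297 0.402 ] r0.665 L [0.059 0.077] ang 21.5
(350, 179) z0.012 xy [ 0.6056 -0.1998] r0.638 L [0.066 0.164] ang 147.2
(205, 166) z0.012 xy [0.6333 0.2103] r0.667 L [0.072 0.131] ang 20.1
(284, 156) z0.012 xy [ 0.6673 -0.0123] r0.667 L [0.088 0.11 ] ang 167.6
(460, 130) z0.003 xy [ 0.7604 -0.5203] r0.921 L [0.069 0.081] ang 91.2
```

View pics/crop.png

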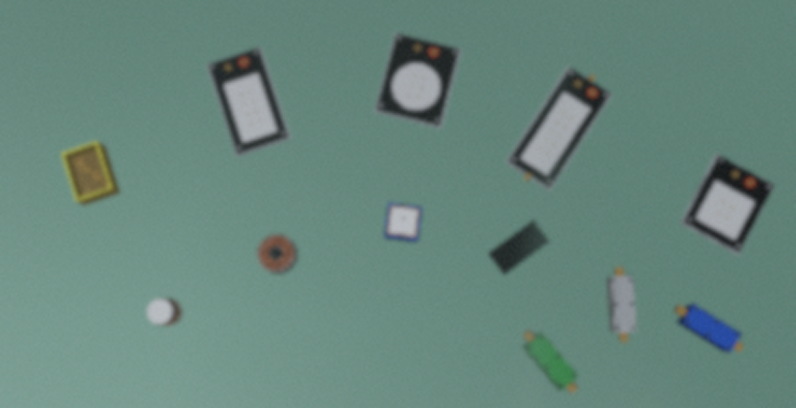

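The crop shows the bare aluminium filter at (622,303), with the green look-alike at (550,362) and the blue one at (709,327). The choke is at (277,253), antenna at (403,222) and converter at (519,247), so the choices hold. Next I measure the recesses and work out the first move.

```bash
cat >> h.py <<'E'
def go(x,y,z,head,s=None):
    """shift in tool mm and turn deg; head = wanted heading (deg) of tool y (closing line), mod 180"""
    s=s or get_state(); M=R.from_quat(s["tcp_rot"]).as_matrix()
    t=M.T@(np.array([x,y,z])-s["eef_pos"])*1000
    h0=np.degrees(np.arctan2(M[1,1],M[0,1])); q1=np.degrees(np.arctan2(y,x))-10
    opts=[]
    for k in (-360,-180,0,180,360):
        h=head+k; q6=q1-h
        if abs(q6)<150: opts.append((round(h0-h,1),round(q6)))
    print("shift",t.round(1),"dist %.0f"%np.linalg.norm(t),"yaw,q6 options",opts)
E
python3 - <<'E'
from h import *
import pickle
c=pickle.load(open("top.pkl","rb")); fr=c["frame"]
hsv=cv2.cvtColor(fr,cv2.COLOR_BGR2HSV)
m=((hsv[...,1]<40)&(hsv[...,2]>120)).astype(np.uint8); m[:118]=0;m[230:]=0;m[:,:82]=0;m[:,475:]=0
cs,_=cv2.findContours(m,cv2.RETR_EXTERNAL,cv2.CHAIN_APPROX_NONE)
for k in cs:
    if cv2.contourArea(k)<200: continue
    r=cv2.minAreaRect(k); b=[cast(c,q,.008) for q in cv2.boxPoints(r)]
    e=max([b[1]-b[0],b[2]-b[1]],key=np.linalg.norm)
    print(np.round(r[0]),cast(c,r[0],.008)[:2].round(4),"L",round(np.linalg.norm(b[1]-b[0]),3),round(np.linalg.norm(b[2]-b[1]),3),"ang",round(np.degrees(np.arctan2(e[1],e[0]))%180,1))
go(.43,.159,.2,77)
E
```

```text
[427. 217.] [ 0.5013 -0.4146] L 0.058 0.058 ang 61.1
[348. 182.] [ 0.5983 -0.1948] L 0.108 0.043 ang 147.9
[206. 170.] [0.6251 0.2071] L 0.048 0.085 ang 20.2
[283. 160.] [ 0.6577 -0.0103] L 0.061 0.061 ang 137.0
shift [-383.4 -422.7   30.8] dist 571 yaw,q6 options [(np.float64(180.0), 113), (np.float64(0.0), -67)]
```

```bash
python3 -m crank '[[[-40,-45,3],0,40],[[-80,-90,6],0,40],[[-120,-135,9],0,40],[[-160,-180,12],0,40],[[-200,-225,15],0,40],[[-240,-265,18],0,40],[[-280,-310,21],0,40],[[-320,-350,25],0,40],[[-350,-390,28],0,40],[[-383,-423,31],0,40]]' 30
python3 -m crank '[[[0,0,0],0,40],[[0,0,0],0,40],[[0,0,0],0,40]]'
python3 - <<'E'
from h import *
c=read_camera("wrist"); cv2.imwrite("pics/w1.png",c["frame"])
s=get_state(); print(s["eef_pos"],s["qpos"],c["origin"],s["opening"],R.from_quat(c["orientation"]).as_matrix().round(2))
E
```

```text
time: 1.1
eef_pos: [0.3949, 0.2197, 0.2044]
tcp_rot: [0.113, 0.994, 0.0, 0.0]
contact_force: [0.9, 0.9, 0.9]
opening: 0.842
finger_force: 0.0
time: 1.4
eef_pos: [0.3942, 0.2221, 0.2045]
tcp_rot: [0.113, 0.994, 0.0, -0.0]
contact_force: [0.1, -0.0, 0.2]
opening: 0.842
finger_force: 0.0
[0.39401385 0.22247713 0.20456836] [ 2.88959582e-01 -1.98758561e-01  2.12908877e+00  3.30625711e-04
  1.21166838e+00 -1.05695266e+00] [0.33017932 0.23773238 0.34752842] 0.8430647578812012 [[ 0.22  0.94  0.26]
 [ 0.97 -0.22 -0.06]
 [ 0.    0.26 -0.96]]
```

View pics/w1.png

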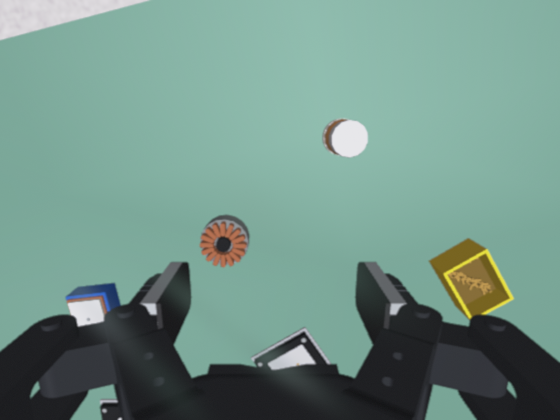

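The wrist view shows the choke at (224,243), the jar at (348,138), the bin at (472,280) and the antenna at (93,303). The arm stopped short of the target. I'll measure the choke here from depth.

```bash
cat >> h.py <<'E'
def meas(c,x,y,lo,hi,rad=.06):
    """min-area rectangle in world xy of the depth points between heights lo..hi near (x,y)"""
    P=cloud(c); d=np.hypot(P[...,0]-x,P[...,1]-y); m=((c["range_z"]>0)&(d<rad)&(P[...,2]>lo)&(P[...,2]<hi)).astype(np.uint8)
    n,l,st,_=cv2.connectedComponentsWithStats(m); k=1+np.argmax(st[1:,4]); q=P[l==k]
    r=cv2.minAreaRect((q[:,:2]*1000).astype(np.float32)); b=cv2.boxPoints(r)
    e=max([b[1]-b[0],b[2]-b[1]],key=np.linalg.norm)
    print("meas centre",np.round(r[0],1),"size",np.round(r[1],1),"long axis %.1f"%(np.degrees(np.arctan2(e[1],e[0]))%180),"z med/max",np.percentile(q[:,2],[50,98]).round(4),"n",len(q))
    return np.array(r[0])/1000
E
python3 - <<'E'
from h import *
c=read_camera("wrist")
meas(c,.357,.293,.04,.06)
p=meas(c,.43,.16,.02,.045)
go(*p,.1,77)
E
```

```text
meas centre [357.8 298.3] size [30.8 31.1] long axis 95.3 z med/max [0.0503 0.0516] n 1117
meas centre [433.6 162.3] size [47.3 48.8] long axis 103.6 z med/max [0.0291 0.0314] n 1660
shift [-52.1 -50.  104.6] dist 127 yaw,q6 options [(np.float64(180.1), 114), (np.float64(0.1), -66)]
```

```bash
python3 -m crank '[[[-26,-25,10],0,20],[[-52,-50,30],0,20],[[-52,-50,60],0,20],[[-52,-50,100],0,20],[[-52,-50,130],0,20],[[-52,-50,150],0,20],[[-52,-50,155],0,20],[[-52,-50,155],0,20]]'
python3 - <<'E'
from h import *
s=get_state(); print(s["eef_pos"],s["qpos"].round(2) if hasattr(s["qpos"],'round') else s["qpos"],s["opening"])
go(.4336,.1623,.005,77)
E
```

```text
time: 2.3
eef_pos: [0.4334, 0.1621, 0.0493]
tcp_rot: [0.112, 0.994, -0.0, -0.001]
contact_force: [-0.4, -0.2, -0.2]
opening: 0.919
finger_force: 0.0
[0.4333704  0.16206522 0.04925334] [ 0.14  0.06  2.21  0.    0.87 -1.21] 0.9188656007282726
shift [-0.2  0.3 44.3] dist 44 yaw,q6 options [(np.float64(180.1), 114), (np.float64(0.1), -66)]
```

```bash
python3 -m crank '[[[0,0,15],0,20],[[0,0,30],0,20],[[0,0,40],0,20],[[0,0,44],0,20],[[0,0,44],0,20],[[0,0,44],0,255],[[0,0,44],0,255],[[0,0,44],0,255],[[0,0,44],0,255],[[0,0,44],0,255]]' 45
python3 -m crank '[[[0,0,0],0,255],[[0,0,-8],0,255],[[0,0,-25],0,255],[[0,0,-50],0,255],[[0,0,-70],0,255],[[0,0,-80],0,255],[[0,0,-80],0,255]]'
python3 - <<'E'
from h import *
c=read_camera("wrist"); cv2.imwrite("pics/w2.png",c["frame"])
go(.6577,-.0103,.085,77)
E
```

```text
time: 3.3
eef_pos: [0.435, 0.1612, 0.0068]
tcp_rot: [0.113, 0.994, 0.0, 0.001]
contact_force: [-2.5, -0.4, 6.6]
opening: 0.568
finger_force: 46.9
time: 4.0
eef_pos: [0.435, 0.1613, 0.0871]
tcp_rot: [0.113, 0.994, 0.0, 0.002]
contact_force: [0.1, 0.3, -1.3]
opening: 0.57
finger_force: 46.9
shift [-256.5 -116.8    1. ] dist 282 yaw,q6 options [(np.float64(180.0), 92), (np.float64(-0.0), -88)]
```

View pics/w2.png

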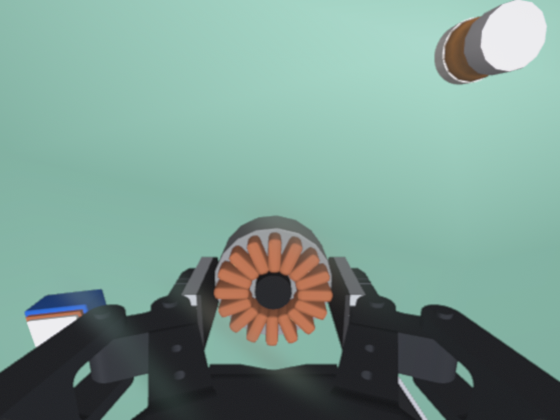

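Choke is held well centred (pads at about u=200–345, choke at 273). I'll carry it past its cradle so the wrist camera can see the recess.

```bash
python3 - <<'E'
from h import *
go(.74,-.03,.17,77)
E
```

```text
shift [-341.2 -117.4  -84. ] dist 370 yaw,q6 options [(np.float64(180.0), 91), (np.float64(-0.0), -89)]
```

```bash
python3 -m crank '[[[-20,-7,-20],0,255],[[-55,-19,-40],0,255],[[-95,-33,-60],0,255],[[-135,-47,-75],0,255],[[-175,-60,-84],0,255],[[-215,-74,-84],0,255],[[-255,-88,-84],0,255],[[-295,-102,-84],0,255],[[-325,-112,-84],0,255],[[-341,-117,-84],0,255]]'
python3 -m crank '[[[0,0,0],0,255],[[0,0,0],0,255],[[0,0,0],0,255]]'
cat >> h.py <<'E'
def recess(c,x,y,rad=.08):
    """light grey recess floor nearest (x,y): min-area rectangle of its outline cast onto z=8 mm"""
    hsv=cv2.cvtColor(c["frame"],cv2.COLOR_BGR2HSV); P=cloud(c)
    m=((hsv[...,1]<45)&(hsv[...,2]>110)&(np.hypot(P[...,0]-x,P[...,1]-y)<rad)&(P[...,2]<.02)).astype(np.uint8)
    m=cv2.morphologyEx(m,cv2.MORPH_OPEN,np.ones((5,5),np.uint8))
    n,l,st,_=cv2.connectedComponentsWithStats(m); k=1+np.argmax(st[1:,4])
    ys,xs=np.nonzero(l==k); w=np.array([cast(c,q,.006)[:2]*1000 for q in zip(xs,ys)],np.float32)
    r=cv2.minAreaRect(w); b=cv2.boxPoints(r); e=max([b[1]-b[0],b[2]-b[1]],key=np.linalg.norm)
    print("recess",np.round(r[0],1),"size",np.round(r[1],1),"long %.1f"%(np.degrees(np.arctan2(e[1],e[0]))%180),"px box",xs.min(),xs.max(),ys.min(),ys.max(),"floor z",np.median(P[l==k][:,2]).round(4))
    return np.array(r[0])/1000
E
python3 - <<'E'
from h import *
c=read_camera("wrist"); cv2.imwrite("pics/w3.png",c["frame"]); print(get_state()["eef_pos"])
recess(c,.658,-.01); meas(c,.74,-.03,.18,.23)
E
```

```text
time: 5.05
eef_pos: [0.7408, -0.0315, 0.1661]
tcp_rot: [0.114, 0.993, -0.0, -0.002]
contact_force: [-0.2, -0.6, -1.5]
opening: 0.568
finger_force: 47.1
time: 5.35
eef_pos: [0.7387, -0.0286, 0.1683]
tcp_rot: [0.113, 0.994, 0.0, -0.001]
contact_force: [-0.4, -0.4, -2.0]
opening: 0.567
finger_force: 47.1
[ 0.73894424 -0.02856413  0.16888623]
recess [660.6 -11.6] size [64.8 64.7] long 77.0 px box 233 308 65 144 floor z 0.0067
meas centre [738.2 -28.2] size [115.6  49. ] long axis 79.4 z med/max [0.2017 0.2292] n 26208
```

View pics/w3.png

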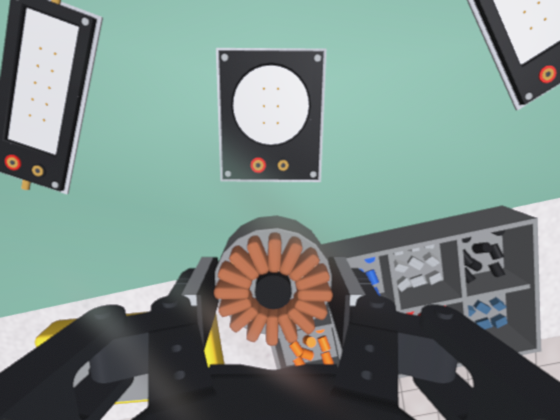

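Wrist view: round recess at (271,105) px, measured at (660.6, -11.6) mm with size 65 mm, as expected.

```bash
python3 - <<'E'
from h import *
go(.661,-.0115,.05,77)
E
```

```text
shift [ 79.6  -0.8 119. ] dist 143 yaw,q6 options [(np.float64(180.1), 92), (np.float64(0.1), -88)]
```

```bash
python3 -m crank '[[[30,0,15],0,255],[[60,-1,40],0,255],[[80,-1,75],0,255],[[80,-1,105],0,255],[[80,-1,119],0,255],[[80,-1,130],0,255],[[80,-1,140],0,255],[[80,-1,147],0,255],[[80,-1,151],0,255],[[80,-1,151],0,255]]'
python3 -m crank '[[[0,0,1],0,255],[[0,0,2],0,255],[[0,0,3],0,255],[[0,0,3],0,255]]'
```

```text
time: 6.4
eef_pos: [0.6621, -0.0126, 0.0186]
tcp_rot: [0.113, 0.994, -0.0, -0.0]
contact_force: [-1.4, -0.8, -1.5]
opening: 0.567
finger_force: 47.1
time: 6.8
eef_pos: [0.6619, -0.0126, 0.0158]
tcp_rot: [0.113, 0.994, -0.0, 0.0]
contact_force: [-0.1, -0.4, -3.1]
opening: 0.57
finger_force: 47.1
```

```bash
python3 -m crank '[[[0,0,1],0,255],[[0,0,2],0,255],[[0,0,3],0,255],[[0,0,3],0,255],[[0,0,3],0,255]]'
```

```text
time: 7.3
eef_pos: [0.6619, -0.0125, 0.013]
tcp_rot: [0.113, 0.994, -0.0, -0.0]
contact_force: [-1.2, 0.2, 0.2]
opening: 0.569
finger_force: 47.3
```

```bash
python3 -m crank '[[[0,0,1],0,255],[[0,0,1],0,200],[[0,0,1],0,20],[[0,0,1],0,20],[[0,0,1],0,20],[[0,0,-10],0,20],[[0,0,-50],0,20],[[0,0,-90],0,20],[[0,0,-100],0,20],[[0,0,-100],0,20]]'
python3 - <<'E'
from h import *
s=get_state();print(s["opening"],s["eef_pos"])
c=read_camera("wrist"); meas(c,.661,-.0115,.025,.05)
go(.54,0,.17,90)
E
```

```text
time: 8.3
eef_pos: [0.6639, -0.0128, 0.1166]
tcp_rot: [0.113, 0.994, -0.0, 0.003]
contact_force: [-0.1, -0.2, -0.6]
opening: 0.92
finger_force: 0.0
0.9201941112461189 [ 0.66393998 -0.0128349   0.11655248]
meas centre [661.5 -11.4] size [48.8 48.8] long axis 32.8 z med/max [0.035  0.0372] n 3671
shift [121.9 -15.2 -56.5] dist 135 yaw,q6 options [(np.float64(167.0), 80), (np.float64(-13.0), -100)]
```

```bash
python3 -m crank '[[[30,-4,-30],0,20],[[70,-10,-56],0,20],[[110,-15,-56],0,20],[[122,-15,-56],0,20],[[122,-15,-56],0,20],[[122,-15,-56],0,20]]'
python3 - <<'E'
from h import *
s=get_state();print(s["eef_pos"])
c=read_camera("wrist"); cv2.imwrite("pics/w4.png",c["frame"])
p=meas(c,.47,.004,.018,.045)
meas(c,.445,-.143,.018,.045);meas(c,.377,-.277,.018,.045)
go(*p,.05,90)
E
```

```text
time: 8.95
eef_pos: [0.5398, 0.0003, 0.1676]
tcp_rot: [0.113, 0.994, 0.0, -0.001]
contact_force: [-0.0, 0.2, 0.0]
opening: 0.921
finger_force: 0.0
[5.39813399e-01 2.65270390e-04 1.67609341e-01]
meas centre [478.2   1.8] size [44. 44.] long axis 174.0 z med/max [0.0297 0.0317] n 2921
meas centre [ 448.6 -146.8] size [35.2 70.9] long axis 127.4 z med/max [0.0291 0.0314] n 4327Traceback (most recent call last):
  File "<stdin>", line 5, in <module>
  File "h.py", line 25, in meas
    n,l,st,_=cv2.connectedComponentsWithStats(m); k=1+np.argmax(st[1:,4]); q=P[l==k]
                                                      ~~~~~~~~~^^^^^^^^^^
    return _wrapfunc(a, 'argmax', axis=axis, out=out, **kwds)
    return bound(*args, **kwds)
ValueError: attempt to get argmax of an empty sequence
```

View pics/w4.png

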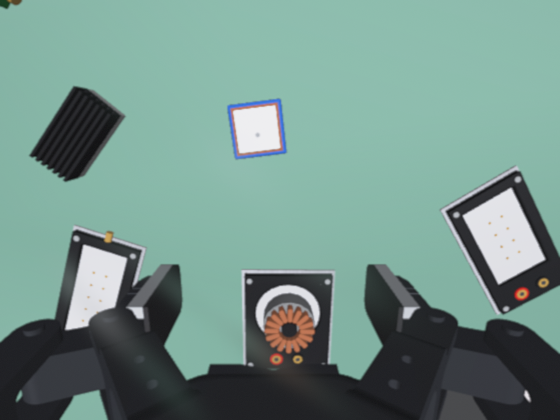

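The wrist view shows the antenna at (257,129), rotated about 6°, and the converter at (77,133). The choke sits in its recess at (290,325).

```bash
python3 - <<'E'
from h import *
go(.4782,.0018,.005,84)
E
python3 -m crank '[[[30,0,20],-7,20],[[55,0,50],-7,20],[[61,0,80],-7,20],[[61,0,105],-7,20],[[61,0,120],-7,20],[[61,0,120],-7,20]]'
python3 - <<'E'
from h import *
go(.4782,.0018,.005,84)
E
```

```text
shift [ 60.8 -12.3 162.9] dist 174 yaw,q6 options [(np.float64(173.0), 86), (np.float64(-7.0), -94)]
time: 9.6
eef_pos: [0.479, 0.0141, 0.0459]
tcp_rot: [0.052, 0.999, 0.0, -0.003]
contact_force: [-0.1, 0.3, -0.1]
opening: 0.922
finger_force: 0.0
shift [ -0.7 -12.3  40.9] dist 43 yaw,q6 options [(np.float64(180.0), 86), (np.float64(-0.0), -94)]
```

```bash
python3 -m crank '[[[0,-6,0],0,20],[[0,-12,0],0,20],[[0,-12,15],0,20],[[0,-12,30],0,20],[[0,-12,41],0,20],[[0,-12,41],0,20],[[0,-12,41],0,255],[[0,-12,41],0,255],[[0,-12,41],0,255],[[0,-12,41],0,255]]' 40
python3 -m crank '[[[0,0,0],0,255],[[0,0,0],0,255],[[0,0,-10],0,255],[[0,0,-40],0,255],[[0,0,-80],0,255],[[0,0,-90],0,255],[[0,0,-90],0,255]]'
python3 - <<'E'
from h import *
go(.56,-.46,.17,61)
E
```

```text
time: 10.6
eef_pos: [0.4801, 0.0018, 0.0089]
tcp_rot: [0.052, 0.999, -0.0, 0.001]
contact_force: [1.4, -0.6, 5.1]
opening: 0.503
finger_force: 42.8
time: 11.3
eef_pos: [0.4802, 0.0019, 0.0998]
tcp_rot: [0.052, 0.999, -0.0, 0.002]
contact_force: [-0.8, -0.8, -0.0]
opening: 0.506
finger_force: 42.3
shift [-127.9 -451.1  -69.5] dist 474 yaw,q6 options [(np.float64(203.0), 70), (np.float64(23.0), -110)]
```

```bash
python3 -m crank '[[[-10,-30,-20],0,255],[[-22,-75,-40],0,255],[[-34,-120,-60],5,255],[[-46,-165,-69],10,255],[[-58,-210,-69],15,255],[[-70,-255,-69],20,255],[[-83,-300,-69],23,255],[[-96,-345,-69],23,255],[[-110,-390,-69],23,255],[[-120,-425,-69],23,255]]'
python3 -m crank '[[[-12,-22,0],0,255],[[-12,-22,0],0,255],[[-12,-22,0],0,255],[[-12,-22,0],0,255]]'
python3 - <<'E'
from h import *
c=read_camera("wrist"); cv2.imwrite("pics/w5.png",c["frame"]); print(get_state()["eef_pos"])
p=recess(c,.501,-.415,.07)
go(*p,.05,61)
E
```

```text
time: 12.3
eef_pos: [0.5528, -0.4349, 0.1631]
tcp_rot: [0.251, 0.968, 0.001, -0.002]
contact_force: [0.6, -0.5, -0.6]
opening: 0.507
finger_force: 42.3
time: 12.7
eef_pos: [0.5533, -0.4565, 0.1648]
tcp_rot: [0.25, 0.968, 0.001, -0.001]
contact_force: [-0.3, 0.6, -0.8]
opening: 0.502
finger_force: 42.3
[ 0.553588   -0.45645841  0.16549951]
recess [ 503.6 -416.4] size [59.6 59.4] long 61.6 px box 249 319 90 161 floor z 0.0067
shift [ 62.8  10.8 115.6] dist 132 yaw,q6 options [(np.float64(180.1), 69), (np.float64(0.1), -111)]
```

View pics/w5.png

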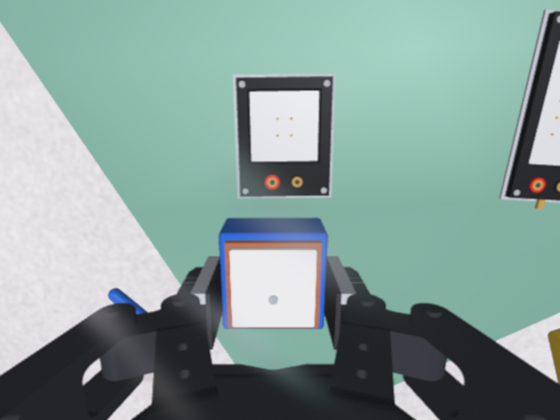

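```bash
python3 -m crank '[[[30,5,15],0,255],[[61,11,40],0,255],[[61,11,75],0,255],[[61,11,105],0,255],[[61,11,125],0,255],[[61,11,137],0,255],[[61,11,144],0,255],[[61,11,146],0,255],[[61,11,146],0,255]]'
python3 -m crank '[[[0,0,1],0,255],[[0,0,2],0,255],[[0,0,3],0,255],[[0,0,3],0,255],[[0,0,3],0,255]]'
```

```text
time: 13.65
eef_pos: [0.5063, -0.4193, 0.0216]
tcp_rot: [0.25, 0.968, -0.0, 0.001]
contact_force: [-0.7, 1.5, -0.5]
opening: 0.508
finger_force: 42.3
time: 14.15
eef_pos: [0.5057, -0.4191, 0.0178]
tcp_rot: [0.25, 0.968, -0.0, 0.0]
contact_force: [0.8, -0.2, -0.4]
opening: 0.498
finger_force: 42.3
```

```bash
python3 -m crank '[[[0,0,1],0,255],[[0,0,2],0,255],[[0,0,3],0,255],[[0,0,3],0,255],[[0,0,3],0,255]]'
```

```text
time: 14.65
eef_pos: [0.5057, -0.419, 0.015]
tcp_rot: [0.25, 0.968, -0.0, -0.0]
contact_force: [-0.8, 0.2, 1.5]
opening: 0.506
finger_force: 42.5
```

```bash
python3 -m crank '[[[0,0,0],0,200],[[0,0,0],0,20],[[0,0,0],0,20],[[0,0,0],0,20],[[0,0,-10],0,20],[[0,0,-50],0,20],[[0,0,-95],0,20],[[0,0,-140],0,20],[[0,0,-150],0,20],[[0,0,-150],0,20]]'
python3 - <<'E'
from h import *
s=get_state();print(s["opening"],s["eef_pos"])
c=read_camera("wrist"); meas(c,.503,-.416,.025,.05)
p=meas(c,.377,-.277,.018,.045,.055); meas(c,.449,-.147,.018,.045)
go(.44,-.30,.16,93)
E
```

```text
time: 15.65
eef_pos: [0.507, -0.4204, 0.169]
tcp_rot: [0.25, 0.968, -0.002, 0.003]
contact_force: [-0.3, 0.0, -0.2]
opening: 0.921
finger_force: 0.0
0.9212656826063906 [ 0.50703611 -0.42039509  0.16899711]
meas centre [ 504.4 -417.1] size [44.  44.2] long axis 150.7 z med/max [0.0357 0.0376] n 2602
meas centre [ 415.2 -282.4] size [26.8 14.3] long axis 63.2 z med/max [0.0211 0.0296] n 431
meas centre [ 473.7 -171.1] size [24.5  7.7] long axis 52.8 z med/max [0.025  0.0313] n 344
shift [115.5  72.3   5.6] dist 136 yaw,q6 options [(np.float64(148.0), 43), (np.float64(-32.0), -137)]
```

```bash
python3 -m crank '[[[30,18,0],-8,80],[[60,36,0],-16,80],[[90,54,0],-24,80],[[110,68,5],-32,80],[[115,72,5],-32,80],[[115,72,5],-32,80],[[115,72,5],-32,80]]'
python3 - <<'E'
from h import *
s=get_state();print(s["opening"],s["eef_pos"],s["qpos"])
c=read_camera("wrist"); cv2.imwrite("pics/w6.png",c["frame"])
p=meas(c,.377,-.277,.022,.04,.055); meas(c,.449,-.147,.018,.045)
go(*p,.05,93)
E
```

```text
time: 16.4
eef_pos: [0.4403, -0.301, 0.1593]
tcp_rot: [-0.025, 1.0, -0.0, -0.0]
contact_force: [-0.1, -0.7, 0.4]
opening: 0.685
finger_force: 0.0
0.6853009568882737 [ 0.44030203 -0.30099115  0.15930127] [-7.89890140e-01  4.69274847e-02  1.98703139e+00 -1.73794148e-04
  1.10777670e+00 -2.41085093e+00]
meas centre [ 378.9 -277.9] size [69.8 28.2] long axis 2.9 z med/max [0.0283 0.0299] n 3268
meas centre [ 448.4 -146.9] size [35.5 70.8] long axis 126.8 z med/max [0.0293 0.0316] n 3862
shift [ 60.3  26.6 109.6] dist 128 yaw,q6 options [(np.float64(179.9), 41), (np.float64(-0.1), -139)]
```

View pics/w6.png

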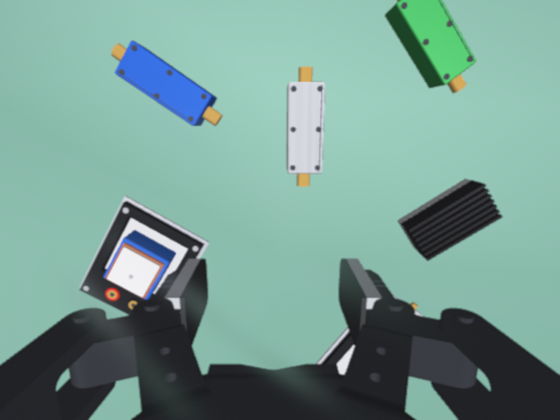

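The view shows the aluminium filter at (305,128), clear of blue (165,83) and green (430,40). The antenna sits in its cradle at (140,265).

```bash
python3 -m crank '[[[30,13,15],0,90],[[60,27,40],0,90],[[60,27,75],0,90],[[60,27,100],0,90],[[60,27,108],0,90],[[60,27,108],0,90]]' 40
python3 - <<'E'
from h import *
go(.3789,-.2779,.007,93)
E
```

```text
time: 17.05
eef_pos: [0.3785, -0.2767, 0.0508]
tcp_rot: [-0.026, 1.0, 0.001, -0.001]
contact_force: [0.2, -0.1, 0.8]
opening: 0.649
finger_force: 0.0
shift [-0.4 -1.3 43.8] dist 44 yaw,q6 options [(np.float64(179.9), 41), (np.float64(-0.1), -139)]
```

```bash
python3 -m crank '[[[0,-1,15],0,90],[[0,-1,30],0,90],[[0,-1,40],0,90],[[0,-1,43],0,90],[[0,-1,43],0,90],[[0,-1,43],0,255],[[0,-1,43],0,255],[[0,-1,43],0,255],[[0,-1,43],0,255],[[0,-1,43],0,255]]' 40
python3 -m crank '[[[0,0,0],0,255],[[0,0,0],0,255],[[0,0,-10],0,255],[[0,0,-40],0,255],[[0,0,-80],0,255],[[0,0,-100],0,255],[[0,0,-100],0,255]]'
python3 - <<'E'
from h import *
go(.69,-.25,.17,58)
E
```

```text
time: 18.05
eef_pos: [0.3794, -0.2782, 0.0097]
tcp_rot: [-0.026, 1.0, -0.001, 0.001]
contact_force: [-0.4, -0.0, 6.0]
opening: 0.32
finger_force: 40.6
time: 18.75
eef_pos: [0.3802, -0.279, 0.1122]
tcp_rot: [-0.026, 1.0, -0.003, 0.002]
contact_force: [0.4, -0.6, -1.3]
opening: 0.318
finger_force: 39.9
shift [-311.1   12.3  -56.5] dist 316 yaw,q6 options [(np.float64(215.0), 92), (np.float64(35.0), -88)]
```

```bash
python3 -m crank '[[[-20,0,-20],0,255],[[-50,2,-40],0,255],[[-90,3,-56],5,255],[[-130,5,-56],12,255],[[-170,6,-56],19,255],[[-210,8,-56],26,255],[[-250,10,-56],32,255],[[-285,11,-56],35,255],[[-305,12,-56],35,255],[[-311,12,-56],35,255]]'
python3 -m crank '[[[0,0,0],0,255],[[0,0,0],0,255],[[0,0,0],0,255]]'
python3 - <<'E'
from h import *
c=read_camera("wrist"); cv2.imwrite("pics/w7.png",c["frame"]); print(get_state()["eef_pos"])
p=recess(c,.599,-.196,.07)
go(*p,.05,58)
E
```

```text
time: 19.75
eef_pos: [0.6891, -0.2479, 0.1611]
tcp_rot: [0.275, 0.961, 0.001, -0.002]
contact_force: [-1.5, 1.3, -1.6]
opening: 0.319
finger_force: 39.8
time: 20.05
eef_pos: [0.6874, -0.2494, 0.1643]
tcp_rot: [0.276, 0.961, 0.0, -0.001]
contact_force: [0.7, -0.5, -0.2]
opening: 0.318
finger_force: 39.8
[ 0.68765617 -0.24946853  0.16468847]
recess [ 601.  -195.9] size [ 43.7 109.5] long 147.5 px box 244 298 4 145 floor z 0.0066
shift [101.9  -0.5 114.8] dist 153 yaw,q6 options [(np.float64(180.0), 94), (np.float64(-0.0), -86)]
```

View pics/w7.png

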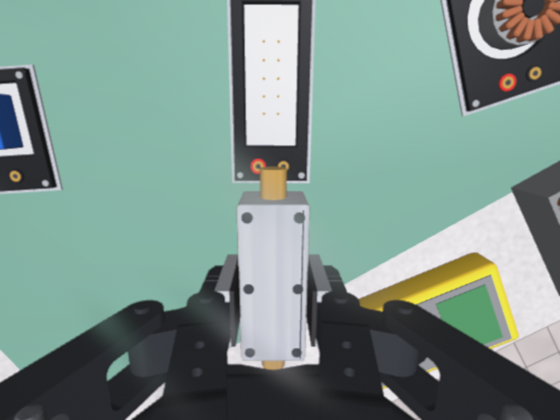

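Wrist view: long recess at (271,75), filter in hand aligned with it at (273,275).

```bash
python3 -m crank '[[[30,0,5],0,255],[[65,0,20],0,255],[[95,0,45],0,255],[[101,0,80],0,255],[[101,0,110],0,255],[[101,0,130],0,255],[[101,0,140],0,255],[[101,0,144],0,255],[[101,0,144],0,255],[[101,0,144],0,255]]'
python3 -m crank '[[[0,0,1],0,255],[[0,0,2],0,255],[[0,0,3],0,255],[[0,0,3],0,255],[[0,0,3],0,255]]'
```

```text
time: 21.1
eef_pos: [0.604, -0.1963, 0.0223]
tcp_rot: [0.276, 0.961, -0.0, 0.001]
contact_force: [0.5, 0.3, -0.4]
opening: 0.32
finger_force: 39.8
time: 21.6
eef_pos: [0.603, -0.1956, 0.0177]
tcp_rot: [0.276, 0.961, 0.0, -0.0]
contact_force: [0.1, -0.0, -0.9]
opening: 0.315
finger_force: 39.8
```

```bash
python3 -m crank '[[[0,0,1],0,255],[[0,0,2],0,255],[[0,0,2],0,255],[[0,0,2],0,255]]'
```

```text
time: 22.0
eef_pos: [0.6031, -0.1957, 0.0158]
tcp_rot: [0.276, 0.961, -0.0, 0.0]
contact_force: [-0.7, 0.8, -0.4]
opening: 0.316
finger_force: 39.9
```

```bash
python3 -m crank '[[[0,0,1],0,255],[[0,0,1],0,255],[[0,0,1],0,255]]'
```

```text
time: 22.3
eef_pos: [0.6031, -0.1957, 0.0158]
tcp_rot: [0.276, 0.961, -0.0, -0.0]
contact_force: [-3.7, 1.6, 5.0]
opening: 0.315
finger_force: 40.5
```

```bash
python3 -m crank '[[[0,0,0],0,230],[[0,0,0],0,90],[[0,0,0],0,90],[[0,0,0],0,90],[[0,0,-10],0,90],[[0,0,-50],0,90],[[0,0,-95],0,90],[[0,0,-140],0,90],[[0,0,-150],0,90],[[0,0,-150],0,90]]'
python3 - <<'E'
from h import *
s=get_state();print(s["opening"],s["eef_pos"])
c=read_camera("wrist"); meas(c,.601,-.196,.028,.05)
go(.49,-.20,.16,37)
go(.4485,-.1469,.09,37)
E
```

```text
time: 23.3
eef_pos: [0.6047, -0.1965, 0.1687]
tcp_rot: [0.276, 0.961, -0.001, 0.003]
contact_force: [-0.3, -0.1, -0.1]
opening: 0.652
finger_force: 0.0
0.6519775923071043 [ 0.60471353 -0.19647701  0.16873459]
meas centre [ 602.1 -193.8] size [27.7 69.3] long axis 147.6 z med/max [0.0343 0.0359] n 2683
shift [ 93.8 -63.6   5.5] dist 113 yaw,q6 options [(np.float64(201.0), 111), (np.float64(21.0), -69)]
shift [157.3 -40.6  75.4] dist 179 yaw,q6 options [(np.float64(201.0), 115), (np.float64(21.0), -65)]
```

```bash
python3 -m crank '[[[30,-8,0],4,60],[[65,-17,0],8,60],[[100,-26,20],14,60],[[135,-35,45],20,60],[[155,-40,70],21,60],[[157,-41,90],21,60],[[157,-41,110],21,60],[[157,-41,115],21,60],[[157,-41,115],21,60]]' 40
python3 - <<'E'
from h import *
c=read_camera("wrist"); p=meas(c,.4485,-.1469,.022,.04)
go(.4485,-.1469,.007,37)
E
```

```text
time: 24.25
eef_pos: [0.4464, -0.1462, 0.0475]
tcp_rot: [0.446, 0.895, 0.0, -0.003]
contact_force: [0.2, 0.5, 0.5]
opening: 0.764
finger_force: 0.0
meas centre [ 461.2 -137.3] size [ 2.6 70.6] long axis 127.0 z med/max [0.0301 0.0314] n 809
shift [-0.8  0.8 41.8] dist 42 yaw,q6 options [(np.float64(180.0), 115), (np.float64(0.0), -65)]
```

```bash
python3 -m crank '[[[-1,1,15],0,60],[[-1,1,30],0,60],[[-1,1,38],0,60],[[-1,1,41],0,60],[[-1,1,41],0,60],[[-1,1,41],0,255],[[-1,1,41],0,255],[[-1,1,41],0,255],[[-1,1,41],0,255],[[-1,1,41],0,255]]' 45
python3 -m crank '[[[0,0,0],0,255],[[0,0,-10],0,255],[[0,0,-40],0,255],[[0,0,-80],0,255],[[0,0,-110],0,255],[[0,0,-110],0,255]]'
python3 - <<'E'
from h import *
go(.72,.242,.18,110)
E
```

```text
time: 25.3
eef_pos: [0.4503, -0.1479, 0.0097]
tcp_rot: [0.446, 0.895, -0.0, 0.001]
contact_force: [-0.5, 0.2, 6.3]
opening: 0.387
finger_force: 46.4
time: 25.9
eef_pos: [0.4522, -0.1488, 0.1236]
tcp_rot: [0.446, 0.895, -0.0, 0.005]
contact_force: [0.1, 0.2, -2.6]
opening: 0.388
finger_force: 45.8
shift [150.4 449.3 -56. ] dist 477 yaw,q6 options [(np.float64(107.0), 79), (np.float64(-73.0), -101)]
```

```bash
python3 -m crank '[[[8,25,-20],-4,255],[[22,65,-40],-12,255],[[37,110,-56],-20,255],[[52,155,-56],-28,255],[[67,200,-56],-36,255],[[82,245,-56],-44,255],[[97,290,-56],-52,255],[[112,335,-56],-60,255],[[127,380,-56],-67,255],[[140,420,-56],-73,255]]'
python3 - <<'E'
from h import *
go(.72,.242,.18,110)
E
```

```text
time: 26.9
eef_pos: [0.7002, 0.2192, 0.1717]
tcp_rot: [-0.176, 0.984, 0.0, -0.002]
contact_force: [0.4, 0.4, -0.9]
opening: 0.386
finger_force: 45.7
shift [-26.4  14.6  -8.4] dist 31 yaw,q6 options [(np.float64(180.3), 79), (np.float64(0.3), -101)]
```

```bash
python3 -m crank '[[[-12,0,0],0,255],[[-15,0,0],0,255],[[-15,0,0],0,255],[[-15,0,0],0,255],[[-15,0,0],0,255]]'
python3 - <<'E'
from h import *
c=read_camera("wrist"); cv2.imwrite("pics/w8.png",c["frame"]); print(get_state()["eef_pos"])
p=recess(c,.627,.205,.07)
go(*p,.05,110.2)
E
```

```text
time: 27.4
eef_pos: [0.7141, 0.2213, 0.1745]
tcp_rot: [-0.173, 0.985, -0.0, -0.001]
contact_force: [-0.5, -0.5, -2.1]
opening: 0.386
finger_force: 45.7
[0.71432627 0.22135095 0.17480277]
recess [627.5 206.2] size [85.8 50.3] long 20.2 px box 261 320 43 147 floor z 0.0066
shift [ 86.7  15.3 124.8] dist 153 yaw,q6 options [(np.float64(179.7), 78), (np.float64(-0.3), -102)]
```

View pics/w8.png

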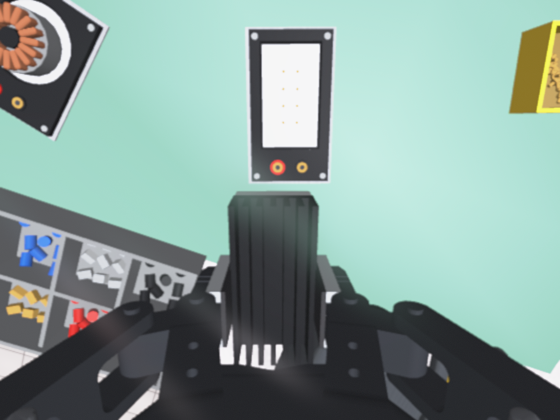

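Wrist view: oblong recess at (290,95), converter in hand at (273,280) lined up with it. The bin at (535,70) is well clear.

```bash
python3 -m crank '[[[25,5,5],0,255],[[55,10,20],0,255],[[80,15,45],0,255],[[85,16,80],0,255],[[85,16,110],0,255],[[85,16,135],0,255],[[85,16,147],0,255],[[85,16,153],0,255],[[85,16,153],0,255],[[85,16,153],0,255]]'
python3 -m crank '[[[0,0,1],0,255],[[0,0,2],0,255],[[0,0,3],0,255],[[0,0,3],0,255],[[0,0,3],0,255]]'
```

```text
time: 28.45
eef_pos: [0.6307, 0.2084, 0.0235]
tcp_rot: [-0.174, 0.985, -0.0, 0.001]
contact_force: [0.6, 0.1, -0.9]
opening: 0.389
finger_force: 45.7
time: 28.95
eef_pos: [0.6294, 0.2083, 0.0187]
tcp_rot: [-0.174, 0.985, -0.0, -0.0]
contact_force: [0.5, 0.2, -1.2]
opening: 0.386
finger_force: 45.7
```

```bash
python3 -m crank '[[[0,0,1],0,255],[[0,0,2],0,255],[[0,0,3],0,255],[[0,0,3],0,255],[[0,0,3],0,255]]'
```

```text
time: 29.45
eef_pos: [0.6295, 0.2083, 0.0158]
tcp_rot: [-0.174, 0.985, 0.0, 0.0]
contact_force: [0.3, -0.9, -0.9]
opening: 0.388
finger_force: 45.9
```

```bash
python3 -m crank '[[[0,0,1],0,255],[[0,0,1],0,255],[[0,0,1],0,255],[[0,0,1],0,200],[[0,0,1],0,60],[[0,0,1],0,60],[[0,0,1],0,60],[[0,0,-10],0,60],[[0,0,-50],0,60],[[0,0,-90],0,60]]'
python3 -m crank '[[[0,0,-50],0,20],[[0,0,-80],0,20],[[0,0,-80],0,20],[[0,0,-80],0,20],[[0,0,-80],0,20]]'
python3 - <<'E'
from h import *
c=read_camera("wrist"); meas(c,.6275,.206,.02,.05)
c=read_camera("top"); meas(c,.601,-.196,.024,.05); meas(c,.504,-.417,.024,.05); meas(c,.661,-.0115,.024,.05); meas(c,.357,.296,.04,.07)
cv2.imwrite("pics/end.png",cv2.resize(c["frame"][120:310,90:460],None,fx=2.15,fy=2.15)); print(get_state()["finger_force"])
E
```

```text
time: 30.45
eef_pos: [0.6286, 0.2081, 0.1059]
tcp_rot: [-0.174, 0.985, 0.0, -0.001]
contact_force: [1.2, 0.2, 0.6]
opening: 0.766
finger_force: 0.0
time: 30.95
eef_pos: [0.6283, 0.2081, 0.1839]
tcp_rot: [-0.174, 0.985, 0.0, -0.002]
contact_force: [-0.4, -0.2, -0.2]
opening: 0.923
finger_force: 0.0
meas centre [629.  208.2] size [70.3 34. ] long axis 20.0 z med/max [0.0351 0.0375] n 2985
meas centre [ 599.5 -191.5] size [28. 93.] long axis 148.1 z med/max [0.0336 0.0386] n 278
meas centre [ 501.1 -414.5] size [45.6 45.7] long axis 151.8 z med/max [0.0339 0.0392] n 263
meas centre [658.4  -9.8] size [47.2 47.8] long axis 143.6 z med/max [0.0337 0.0392] n 226Traceback (most recent call last):
  File "<stdin>", line 3, in <module>
  File "h.py", line 25, in meas
    n,l,st,_=cv2.connectedComponentsWithStats(m); k=1+np.argmax(st[1:,4]); q=P[l==k]
                                                      ~~~~~~~~~^^^^^^^^^^
    return _wrapfunc(a, 'argmax', axis=axis, out=out, **kwds)
    return bound(*args, **kwds)
ValueError: attempt to get argmax of an empty sequence
```

All four devices are centred within about 3 mm at the right heights. The jar is most likely just hidden from the top camera by the arm, and the tool never went near it.

```bash
python3 -c "
from plant import ctrl; print(ctrl.sign_off())"
```

```text
the job is handed in; nothing more can be done
None
```

All four devices are in their matching cradles, each within about 3 mm of centre, upright and aligned, and the job was handed in at about 31 s; the flux jar and screw bin were not approached, though I did not re-measure them at the end.

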